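# Push the flat scraper into its slotted holder

### The job

Slide the flat algae scraper along the board, blade first, into the slot of its low grey holder until the blade edge is fully home against the back of the slot, leaving only the ribbed grip end sticking out. Keep it flat on the board, do not lift it, and leave the tub, dish, cave and magnet where they are.

Things in the scene. Friction and masses are not known exactly. Their poses are not given: they have to be found in the camera images.
- scraper: Loose flat scraper, flat on the board, 135 mm long (x), 0.16 kg, too wide to grasp. White plastic plate 90 wide (y), 14 thick, x -67.5 to +37.5 mm, ribs on top at its rear; in front a steel blade 84 wide, 5 thick, level with the underside, to x = +67.5. Origin: middle of the underside; +x to the blade edge, z up. Starts askew and to one side, blade roughly towards the holder.
- blade_edge (a point): Middle of the scraper's front (blade) edge: 67.5 mm in front of the scraper's origin, 2.5 mm above its underside; axes as the scraper's.
- grip_end (a point): Middle of the scraper's flat rear end face: 67.5 mm behind the scraper's origin, 7 mm above its underside; axes as the scraper's.
- holder: Fixed low grey plastic holder, 28 mm high, 120 wide. One slot at board level: 100 wide (y), 22 high under a 6 mm roof, 95 deep; its floor is the board. Origin: on the board, middle of the slot mouth; +x points into the slot, z up; back stop at x = +95 mm. Two unroofed 22 mm high cheeks flare from 100 apart at the mouth to about 128 at x = -26. The home scraper sticks out 40 mm.
- tub: Bystander: closed green flake tub, upright cylinder 72 mm across, 75 mm high. Origin: centre of its underside.
- dish: Bystander: round glass feeding dish, 84 mm across, 26 mm high. Origin: centre of its underside.
- cave: Bystander: grey ceramic shrimp cave, 75 x 80 mm, 54 mm high, open to its -x side. Origin: centre of its underside.
- magnet: Bystander: white algae magnet, block 75 x 45 mm with a ridge handle, 40 mm high. Origin: centre of its underside.

How it is judged:
By the outcome, as a careful person would: the job done as asked, in the order asked, and still so for the second after the job is handed in, with the robot touching nothing.
It also fails if it takes over 67 s, if anything falls off the work surface, if the arm or the gripper's body presses on something with over 40 N, if the wrist force passes 120 N, or if a joint passes its speed limit or range.

### The arm

A 6-joint arm with a two-finger parallel gripper is mounted at the origin on the work surface. World frame = base frame: x ahead of the robot, y to its left, z up, the work surface at z = 0. Lengths are in m, angles in degrees, forces in N, time in s.
With the tool pointing down it reaches from about 0.25 to 0.8 m from the base axis. Payload 3.9 kg.
Tool frame: the origin (TCP) lies at the very end of the fingers, on their centre line; the grasp point (between the pads) lies 19 mm behind it; z points along the fingers, y is the direction in which the jaws open and shut (so a half turn about z gives the same grasp; the last joint's range is limited). The gripper opens to 85 mm and grips with 20 to 120 N. Pads are 22 mm wide; open, the fingers measure 114 mm over their backs; the gripper's body (76 mm by 85 mm) begins 54 mm behind the grasp point. The pads swing forward as they close: fully open they stand 13 mm farther back than shut.
Start: joints at [73.568, 14.897, -7.913, 67.191, 0, 90], TCP at [0.149, 0.504, 0.231] pointing down, gripper open.
Joint ranges: [-159.42, 159.42], [-47.68, 98.78], [-73.54, 78.23], [-108.79, 121.32], [-90, 84.71], [-180, 180]. Speed limits (degrees/s): [147.25, 147.25, 180, 180, 180, 180].

### API

Orientations are given as [roll, pitch, yaw] about the fixed x, y, z axes, in that order (R = Rz(yaw) Ry(pitch) Rx(roll)).
In Python, from plant import status, capture, camera_params, r gives the robot as it stands.
- The arm moves only by the tool arm_command, never from a script. Its arguments are lists of equal length, an entry for each row: "rot": the turn, a rotation vector about the tool's x, y, z in rad, a list of three; "translation": the shift along the tool's x, y, z in mm, a list of three; "claw": the opening, from -1 (shut) to 1 (fully open). In form: {"rot": [[rx, ry, rz], ...], "translation": [[tx, ty, tz], ...], "claw": [claw, ...]}. A call has 1 to 5 rows; each row shifts and turns the pose as measured when the row begins, along the tool's axes as they then stand; what a row does not reach is not made up. A row lasts 1/12 s, in which the tool goes at most 41.7 mm and 7.16 degrees, less where a joint would pass 70% of its speed; a pose out of reach is approached as far as the arm can. A call with a gripper value outside its range is refused whole. The fingers move at their own pace and stop on an object; "squeeze" is the grip in N (left out, the last holds). Time passes only in rows, so rows that do not move let the fingers close. It gives the time, the measured TCP pose, the force and the opening at its end, in the units of the state.
- status.sense(): the state, without advancing time (a new reading comes with each control period).
- capture(name): name is "side" or "top"; returns (picture, depth): 420x560x3 uint8, red, green, blue; 420x560 float32, m along the optical axis (not along the pixel's ray), 0 where there is no reading.
- camera_params(name): a dict with "camera_matrix" (3x3 intrinsics, pixels), "k1" (the pictures are not rectified: a ray, as slopes to the right and down, at radius r is drawn at 1 + k1 r^2 times it, then the intrinsics apply), "pose" (4x4, takes a point from camera to world coordinates). Camera axes: x right, y down, z forward; pixel columns grow to the right and rows downward; lengths in m; the calibration is good to about 2 mm. A picture is of the moment at which its call begins. camera_params takes no time and is no camera call.
- r.close_job(): hands the job in, once; it reports no verdict.
The state is a dict: "clock": time; "q": joint angles; "qd": joint speeds; "effort": joint torques, N m; "eef_pos": TCP position; "tool_rot": TCP orientation; "ft_force": force on the tool from outside, world axes, zero at the start; "wrist_torque": the same for the moment, N m; "finger_gap": finger opening in m.
Only numpy, scipy, OpenCV 4.12 (cv2) and the standard library are available. Lean on these libraries where they do the work, as an engineer would, in place of code of your own. Each camera call takes 0.05 s, during which the arm holds its last target. There are 200 camera calls.

## Working session

There is one attempt and no reset: what is moved stays moved. The work goes in short steps, Python scripts to look and compute and a tool call to move; the robot and the scene stay as the last step left them, time stands still between calls to the robot, and variables do not carry over. Pictures are saved under pics/ and viewed, about 8 in all and at most 12, crops included, and the job is handed in when it is done.

Besides the shell and the picture viewer there is one more tool, called in YAML: its name, and indented under it one key for each argument. arm_command: Moves the arm, as the interface text tells. Its arguments: {"type":"object","properties":{"rot":{"type":"array"},"translation":{"type":"array"},"claw":{"type":"array"},"squeeze":{"type":"number"}},"required":["rot","translation","claw"]}

```bash
mkdir -p pics; cat > h.py <<'E'
import numpy as np, cv2
from plant import status, capture, camera_params, r
def shot(name, fn=None):
    im,d=capture(name)
    if fn: cv2.imwrite('pics/'+fn, im[:,:,::-1])
    return im,d
def rays(name,uv):
    p=camera_params(name);K=np.array(p['camera_matrix']);T=np.array(p['pose'])
    uv=np.atleast_2d(np.array(uv,float))
    D=np.array([p['k1'],0,0,0],float)
    s=cv2.undistortPoints(uv.reshape(-1,1,2),K,D,None,None,None).reshape(-1,2) if False else cv2.undistortPointsIter(uv.reshape(-1,1,2),K,D,None,None,(3,50,1e-10)).reshape(-1,2)
    d=np.c_[s,np.ones(len(s))]@T[:3,:3].T
    return T[:3,3],d
def onplane(name,uv,z):
    o,d=rays(name,uv)
    return o+d*((z-o[2])/d[:,2])[:,None]
E
python3 - <<'E'
from h import *
print(status.sense())
for n in('top','side'):
    shot(n,n+'1.png'); p=camera_params(n); print(n,np.round(p['camera_matrix'],1).tolist(),p['k1'],np.round(p['pose'],3).tolist())
E
```

```text
{'clock': 0.0, 'q': array([ 7.35674748e+01,  1.49372994e+01, -7.98643599e+00,  6.71908485e+01,
        2.35659919e-03,  9.00011731e+01]), 'qd': array([ 0.04427969,  0.05383432, -0.05245054,  0.00400336, -0.08157514,
       -0.07721947]), 'effort': array([ 3.06169941e-04, -4.05673671e+01,  2.53924960e+01,  1.88318192e-02,
        1.59176079e-05,  8.23435613e-07]), 'eef_pos': array([0.14830682, 0.50289587, 0.23044611]), 'tool_rot': array([-1.79885416e+02, -2.35424836e-03,  1.63566297e+02]), 'ft_force': array([ 0.42866916, -0.67633076,  0.51340267]), 'wrist_torque': array([ 0.01730474,  0.03021072, -0.02222934]), 'finger_gap': 0.08506439412447633}
top [[494.6, 0.0, 280.3], [0.0, 494.6, 214.9], [0.0, 0.0, 1.0]] -0.17444117346907645 [[-0.011, -0.978, 0.207, 0.406], [-1.0, 0.011, -0.001, -0.116], [-0.001, -0.207, -0.978, 1.101], [0.0, 0.0, 0.0, 1.0]]
side [[477.5, 0.0, 276.3], [0.0, 477.5, 209.0], [0.0, 0.0, 1.0]] -0.09671232399086047 [[-0.846, -0.393, 0.36, 0.234], [-0.533, 0.633, -0.562, 0.515], [-0.007, -0.667, -0.745, 0.877], [0.0, 0.0, 0.0, 1.0]]
```

View pics/top1.png

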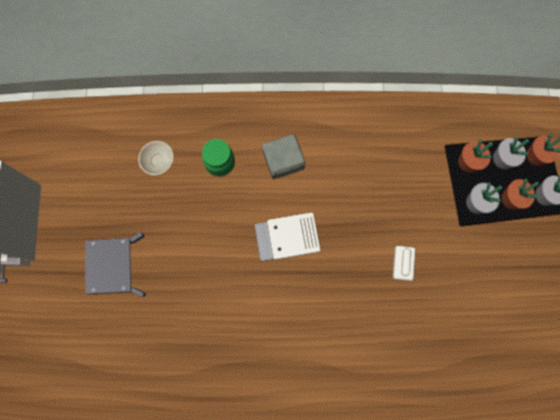

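View pics/side1.png

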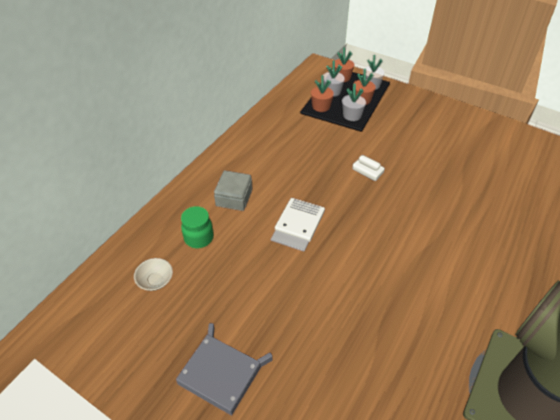

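The top view has image left = +y and image up = +x. It shows:
- holder roof at cols 84–131, rows 238–294, with its cheeks and mouth facing right, so the slot axis is about world +y
- scraper at about (288, 237), blade to the left and slightly tilted
- tub, dish and cave above the path, and the magnet to the right at (404, 263)

The side view agrees. Next I'll measure the poses.

```bash
cat >> h.py <<'E'
def big(mask,box):
    m=np.zeros_like(mask,np.uint8);x0,y0,x1,y1=box;m[y0:y1,x0:x1]=mask[y0:y1,x0:x1]
    m=cv2.morphologyEx(m,cv2.MORPH_CLOSE,np.ones((5,5),np.uint8))
    c,_=cv2.findContours(m,cv2.RETR_EXTERNAL,cv2.CHAIN_APPROX_NONE);return max(c,key=cv2.contourArea).reshape(-1,2)
def rect(name,cnt,z):
    P=onplane(name,cnt,z)[:,:2]*1000
    (c,s,a)=cv2.minAreaRect(P.astype(np.float32)); return np.round(c,1),np.round(s,1),round(a,2),P
E
cat > look.py <<'E'
from h import *
import sys
def scraper(n,im,box):
    hsv=cv2.cvtColor(im,cv2.COLOR_RGB2HSV)
    return big(((hsv[...,2]>165)&(hsv[...,1]<60)).astype(np.uint8),box)
E
python3 - <<'E'
from look import *
im,d=capture('top'); hsv=cv2.cvtColor(im,cv2.COLOR_RGB2HSV)
print(hsv[237,245:330:4].tolist()); print(hsv[266,78:140:4].tolist())
c=scraper('top',im,(240,200,340,270)); print('plate',rect('top',c,.014)[:3])
m=((hsv[...,0]>95)&(hsv[...,0]<170)&(hsv[...,2]<180)).astype(np.uint8)
b=big(m,(245,205,285,270)); print('blade',rect('top',b,.005)[:3])
h=big(m,(70,220,132,310)); R=rect('top',h,.028);print('holder',R[:3])
print('holder box pts',cv2.boxPoints((R[0].tolist(),R[1].tolist(),R[2])).round(1).tolist())
o=im.copy()
for k in(c,b,h): cv2.drawContours(o,[k.reshape(-1,1,2)],-1,(255,0,0),1)
o=np.vstack([cv2.resize(o[210:320,70:200],None,fx=4,fy=4)[:300],cv2.resize(o[200:275,230:360],None,fx=4,fy=4)])
cv2.imwrite('pics/m1.png',o[:,:,::-1]); print(o.shape)
E
```

```text
[[13, 152, 124], [14, 145, 132], [13, 149, 128], [20, 5, 155], [90, 3, 169], [105, 3, 164], [30, 6, 175], [22, 12, 236], [26, 9, 234], [25, 13, 234], [25, 12, 234], [24, 11, 234], [24, 11, 237], [24, 11, 235], [25, 13, 235], [26, 17, 223], [22, 17, 221], [19, 16, 220], [23, 27, 190], [14, 157, 122], [15, 150, 119], [14, 157, 120]]
[[14, 149, 135], [13, 150, 141], [162, 11, 121], [115, 12, 129], [135, 4, 118], [132, 11, 119], [124, 14, 125], [160, 6, 119], [132, 11, 117], [114, 10, 126], [125, 13, 117], [150, 6, 121], [138, 21, 121], [12, 89, 103], [14, 146, 143], [15, 157, 140]]
plate (array([ 587.8, -133.1]), array([ 90.9, 131.5]), 9.2)
blade (array([577.7, -79.7]), array([76.1, 25. ]), 9.62)
holder (array([522.5, 266. ]), array([118.1, 105.7]), 3.24)
holder box pts [[460.6000061035156, 315.3999938964844], [466.5, 209.89999389648438], [584.4000244140625, 216.60000610351562], [578.5, 322.1000061035156]]
(600, 520, 3)
```

View pics/m1.png

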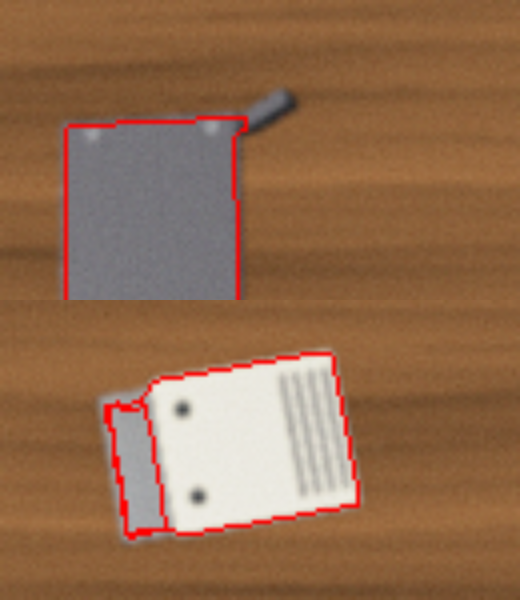

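The crop shows the contours are decent. However, the blade was under-segmented and the holder mask included the cheek root at the mouth edge. I'll refine both with straight-line fits on the edges in both views.

```bash
cat >> look.py <<'E'
def grey(im,vmin,vmax,smax=60):
    hsv=cv2.cvtColor(im,cv2.COLOR_RGB2HSV); return ((hsv[...,1]<smax)&(hsv[...,2]>vmin)&(hsv[...,2]<vmax)).astype(np.uint8)
def edge(name,cnt,a,b,z,tol=4,lo=.15,hi=.85):
    a,b=np.array(a,float),np.array(b,float);u=b-a;L=np.hypot(*u);u/=L
    t=(cnt-a)@u;s=np.abs((cnt-a)@[-u[1],u[0]]);k=(t>lo*L)&(t<hi*L)&(s<tol)
    P=(onplane(name,cnt[k],z)[:,:2]*1000).astype(np.float32)
    v=cv2.fitLine(P,cv2.DIST_HUBER,0,.01,.01).ravel(); return v[2:],v[:2],k.sum()
def corners(cnt):
    for e in np.arange(2,12,.5):
        q=cv2.approxPolyDP(cnt.reshape(-1,1,2),e,True).reshape(-1,2)
        if len(q)<=4: return q
    return q
def pair(E):  # intersections of successive lines
    out=[]
    for (p,u,_),(q,v,_) in zip(E,E[1:]+E[:1]):
        t=np.linalg.solve(np.c_[u,-v],q-p);out.append(p+u*t[0])
    return np.array(out)
E
python3 - <<'E'
from look import *
for n,sb,hb in(('top',(240,200,340,270),(70,220,160,310)),('side',(260,185,335,260),(165,315,285,415))):
    im,d=capture(n)
    hm=big(cv2.morphologyEx(grey(im,60,160),cv2.MORPH_OPEN,np.ones((11,11),np.uint8)),hb)
    q=corners(hm); E=[edge(n,hm,q[i],q[(i+1)%4],.028) for i in range(len(q))]
    print(n,'holder',q.tolist()); print(pair(E).round(1).tolist(),[round(float(np.degrees(np.arctan2(e[1][1],e[1][0])))%180,1) for e in E],[int(e[2]) for e in E])
    c=big(grey(im,200,256),sb); q=corners(c); E=[edge(n,c,q[i],q[(i+1)%4],.014) for i in range(len(q))]
    print(n,'plate',q.tolist()); print(pair(E).round(1).tolist(),[round(float(np.degrees(np.arctan2(e[1][1],e[1][0])))%180,1) for e in E],[int(e[2]) for e in E])
    w=big(grey(im,120,256),sb); R=rect(n,w,.005); print('whole@5mm',R[:3])
    o=im.copy()
    for k in(hm,c,w): cv2.drawContours(o,[k.reshape(-1,1,2)],-1,(255,0,0),1)
    cv2.imwrite(f'pics/m2{n}.png',np.hstack([cv2.resize(o[b[1]:b[1]+100,b[0]:b[0]+110],None,fx=3.5,fy=3.5) for b in(hb,sb)])[:,:,::-1])
import cv2
a=cv2.imread('pics/m2top.png');b=cv2.imread('pics/m2side.png');o=np.vstack([a,b]);cv2.imwrite('pics/m2.png',cv2.resize(o,(660,600)))
E
```

```text
top holder [[129, 243], [86, 244], [86, 288], [129, 286]]
[[581.0, 324.0], [468.20001220703125, 317.3999938964844], [472.5, 216.3000030517578], [577.0999755859375, 220.6999969482422]] [87.9, 3.4, 92.4, 2.4] [22, 31, 8, 30]
top plate [[312, 213], [268, 220], [275, 258], [319, 249]]
[[624.4000244140625, -88.80000305175781], [539.9000244140625, -102.19999694824219], [556.4000244140625, -202.0], [640.7000122070312, -188.1999969482422]] [99.3, 9.0, 99.4, 9.3] [31, 27, 31, 25]
whole@5mm (array([ 589.1, -131.8]), array([ 92. , 136.4]), 9.25)
side holder [[208, 340], [179, 384], [233, 410], [250, 357]]
[[566.0999755859375, 331.3999938964844], [462.20001220703125, 324.79998779296875], [478.3999938964844, 217.39999389648438], [592.5, 224.60000610351562]] [103.9, 3.6, 98.5, 3.6] [13, 36, 15, 28]Traceback (most recent call last):
  File "<stdin>", line 7, in <module>
  File "look.py", line 11, in edge
    P=(onplane(name,cnt[k],z)[:,:2]*1000).astype(np.float32)
       ~~~~~~~^^^^^^^^^^^^^^^
  File "h.py", line 15, in onplane
    o,d=rays(name,uv)
        ~~~~^^^^^^^^^
  File "h.py", line 11, in rays
    s=cv2.undistortPoints(uv.reshape(-1,1,2),K,D,None,None,None).reshape(-1,2) if False else cv2.undistortPointsIter(uv.reshape(-1,1,2),K,D,None,None,(3,50,1e-10)).reshape(-1,2)
                                                                                             ~~~~~~~~~~~~~~~~~~~~~~~^^^^^^^^^^^^^^^^^^^^^^^^^^^^^^^^^^^^^^^^^^^^^^^
cv2.error: OpenCV(4.12.0) /io/opencv/modules/calib3d/src/undistort.dispatch.cpp:347: error: (-215:Assertion failed) CV_IS_MAT(_src) && CV_IS_MAT(_dst) && (_src->rows == 1 || _src->cols == 1) && (_dst->rows == 1 || _dst->cols == 1) && _src->cols + _src->rows - 1 == _dst->rows + _dst->cols - 1 && (CV_MAT_TYPE(_src->type) == CV_32FC2 || CV_MAT_TYPE(_src->type) == CV_64FC2) && (CV_MAT_TYPE(_dst->type) == CV_32FC2 || CV_MAT_TYPE(_dst->type) == CV_64FC2) in function 'cvUndistortPointsInternal'
```

Both views agree on the mouth line and the holder heading: origin about (525.5, 220) mm, heading about 93.4°. The scraper heads 99.3°, with its rear-end middle at about (598.7, −196). The plan is to push on the grip end with both half-open fingertips, along a smooth S-curve into the slot.

```bash
cat > plan.py <<'E'
from h import *
from scipy.spatial.transform import Rotation as Ro
from scipy.interpolate import CubicHermiteSpline
def rows(targets,p=None):
    """targets: [x,y,z (mm), yaw deg]; prints rows per target from the measured pose"""
    s=status.sense(); p=s['eef_pos']*1000; R=Ro.from_euler('xyz',s['tool_rot'],degrees=True)
    print('t',round(s['clock'],2),'pos',p.round(1),'rot',s['tool_rot'].round(1),'F',s['ft_force'].round(1),'gap',round(s['finger_gap']*1000,1))
    T=[];W=[]
    for x,y,z,a in targets:
        G=Ro.from_euler('xyz',[180,0,a],degrees=True); g=np.array([x,y,z],float)
        T.append(R.inv().apply(g-p).round(1).tolist()); W.append((R.inv()*G).as_rotvec().round(4).tolist()); p,R=g,G
    for i in range(0,len(T),5): print('rot',W[i:i+5],'\ntr ',T[i:i+5])
def lin(a,b,n): return [list(np.array(a)+(np.array(b)-a)*k/n) for k in range(1,n+1)]
E
python3 - <<'E'
from plan import *
rows(lin([148.3,502.9,230.4,163.6],[603.5,-224,130,99.3],22))
E
```

```text
t 0.25 pos [148.4 503.3 230.9] rot [-179.9    0.   163.6] F [ 0.4  0.6 -0.2] gap 85.4
rot [[-0.0009, 0.0, 0.0504], [0.0, -0.0, 0.051], [0.0, -0.0, 0.051], [0.0, -0.0, 0.051], [0.0, -0.0, 0.051]] 
tr  [[-29.2, -26.2, 5.1], [-30.5, -24.3, 4.6], [-31.7, -22.7, 4.6], [-32.8, -21.1, 4.6], [-33.8, -19.4, 4.6]]
rot [[0.0, -0.0, 0.051], [0.0, -0.0, 0.051], [0.0, -0.0, 0.051], [0.0, -0.0, 0.051], [0.0, -0.0, 0.051]] 
tr  [[-34.8, -17.7, 4.6], [-35.6, -15.9, 4.6], [-36.4, -14.0, 4.6], [-37.0, -12.2, 4.6], [-37.6, -10.2, 4.6]]
rot [[-0.0, -0.0, 0.051], [0.0, -0.0, 0.051], [-0.0, -0.0, 0.051], [0.0, -0.0, 0.051], [-0.0, -0.0, 0.051]] 
tr  [[-38.1, -8.3, 4.6], [-38.5, -6.4, 4.6], [-38.7, -4.4, 4.6], [-38.9, -2.4, 4.6], [-39.0, -0.4, 4.6]]
rot [[0.0, -0.0, 0.051], [-0.0, -0.0, 0.051], [0.0, -0.0, 0.051], [0.0, -0.0, 0.051], [-0.0, -0.0, 0.051]] 
tr  [[-39.0, 1.6, 4.6], [-38.8, 3.5, 4.6], [-38.6, 5.5, 4.6], [-38.3, 7.5, 4.6], [-37.8, 9.4, 4.6]]
rot [[0.0, -0.0, 0.051], [0.0, -0.0, 0.051]] 
tr  [[-37.3, 11.3, 4.6], [-36.7, 13.2, 4.6]]
```

arm_command:
  rot:
    - [0,0,0.05]
    - [0,0,0.051]
    - [0,0,0.051]
    - [0,0,0.051]
    - [0,0,0.051]
  translation:
    - [-29,-26,3]
    - [-30.5,-24.5,3]
    - [-31.5,-22.5,3]
    - [-33,-21,3]
    - [-34,-19.5,3]
  claw: [0.2,0.2,0.2,0.2,0.2]

```text
clock: 0.67
eef_pos: [0.2524, 0.3407, 0.214]
tool_rot: [179.7, -0.1, 149.2]
ft_force: [2.2, 0.0, 0.5]
finger_gap: 0.0509
```

arm_command:
  rot:
    - [0,0,0.051]
    - [0,0,0.051]
    - [0,0,0.051]
    - [0,0,0.051]
    - [0,0,0.051]
  translation:
    - [-35,-17.5,3]
    - [-35.5,-16,3]
    - [-36.5,-14,3]
    - [-37,-12,3]
    - [-37.5,-10,3]
  claw: [0.2,0.2,0.2,0.2,0.2]

```text
clock: 1.08
eef_pos: [0.3588, 0.1673, 0.198]
tool_rot: [179.6, -0.2, 134.0]
ft_force: [-0.4, 1.5, -0.0]
finger_gap: 0.0514
```

arm_command:
  rot:
    - [0,0,0.051]
    - [0,0,0.051]
    - [0,0,0.051]
    - [0,0,0.051]
    - [0,0,0.051]
  translation:
    - [-38,-8.5,4]
    - [-38.5,-6.5,4]
    - [-38.5,-4.5,4]
    - [-39,-2.5,4]
    - [-39,-0.5,4]
  claw: [0.2,0.2,0.2,0.2,0.2]

```text
clock: 1.5
eef_pos: [0.4633, -0.0089, 0.1775]
tool_rot: [179.4, -0.2, 118.6]
ft_force: [0.9, 0.2, -0.2]
finger_gap: 0.0509
```

```bash
python3 - <<'E'
from plan import *
s=status.sense();p=s['eef_pos']*1000
rows(lin([*p,s['tool_rot'][2]],[603.5,-224,100,99.3],10))
E
```

```text
t 1.5 pos [463.3  -8.9 177.5] rot [179.4  -0.2 118.6] F [ 0.9  0.2 -0.2] gap 50.9
rot [[0.01, -0.0042, 0.0337], [0.0, -0.0, 0.0337], [0.0, -0.0, 0.0337], [0.0, -0.0, 0.0337], [0.0, -0.0, 0.0337]] 
tr  [[-25.6, 1.9, 7.7], [-25.5, 2.9, 7.7], [-25.4, 3.7, 7.7], [-25.3, 4.6, 7.7], [-25.1, 5.4, 7.7]]
rot [[0.0, -0.0, 0.0337], [0.0, -0.0, 0.0337], [-0.0, -0.0, 0.0337], [0.0, -0.0, 0.0337], [0.0, -0.0, 0.0337]] 
tr  [[-24.9, 6.3, 7.7], [-24.7, 7.1, 7.7], [-24.4, 7.9, 7.7], [-24.1, 8.8, 7.7], [-23.8, 9.6, 7.7]]
```

arm_command:
  rot:
    - [0.01,-0.004,0.034]
    - [0,0,0.034]
    - [0,0,0.034]
    - [0,0,0.034]
    - [0,0,0.034]
  translation:
    - [-26,2,8]
    - [-25.5,3,8]
    - [-25.5,4,8]
    - [-25.5,4.5,8]
    - [-25,5.5,8]
  claw: [0.2,0.2,0.2,0.2,0.2]

```text
clock: 1.92
eef_pos: [0.5381, -0.1279, 0.1365]
tool_rot: [179.8, 0.1, 107.9]
ft_force: [0.8, 0.3, -0.1]
finger_gap: 0.0512
```

arm_command:
  rot:
    - [0,0,0.034]
    - [0,0,0.034]
    - [0,0,0.034]
    - [0,0,0.034]
    - [0,0,0.034]
  translation:
    - [-25,6.5,8]
    - [-24.5,7,8]
    - [-24.5,8,8]
    - [-24,9,8]
    - [-24,9.5,8]
  claw: [0.2,0.2,0.2,0.2,0.2]

```text
clock: 2.33
eef_pos: [0.6085, -0.2433, 0.0935]
tool_rot: [179.9, 0.0, 97.6]
ft_force: [0.1, 0.8, 1.0]
finger_gap: 0.0512
```

```bash
python3 - <<'E'
from plan import *
s=status.sense();p=s['eef_pos']*1000
rows(lin([*p,s['tool_rot'][2]],[603.5,-224,20,99.3],4)+[[603.5,-224,10,99.3]])
E
```

```text
t 2.33 pos [ 608.5 -243.3   93.5] rot [179.9   0.   97.6] F [0.1 0.8 1. ] gap 51.2
rot [[0.0022, 0.0005, -0.0075], [0.0, 0.0, -0.0075], [-0.0, 0.0, -0.0075], [0.0, 0.0, -0.0075], [0.0, 0.0, 0.0]] 
tr  [[5.0, -0.7, 18.4], [5.0, -0.6, 18.4], [5.0, -0.5, 18.4], [5.0, -0.5, 18.4], [0.0, -0.0, 10.0]]
```

arm_command:
  rot:
    - [0.002,0,-0.007]
    - [0,0,-0.007]
    - [0,0,-0.007]
    - [0,0,-0.007]
    - [0,0,0]
  translation:
    - [3,-0.5,16]
    - [3,-0.5,18]
    - [3,-0.5,16]
    - [3,-0.5,12]
    - [0,0,6]
  claw: [0.2,0.2,0.2,0.2,0.2]

```text
clock: 2.75
eef_pos: [0.6097, -0.2399, 0.0206]
tool_rot: [179.8, 0.3, 98.8]
ft_force: [-0.5, 0.0, -0.3]
finger_gap: 0.0513
```

arm_command:
  rot:
    - [0,0,0]
  translation:
    - [0,0,0]
  claw: [0.2]

```text
clock: 2.83
eef_pos: [0.6084, -0.2395, 0.0187]
tool_rot: [179.9, 0.2, 98.7]
ft_force: [-0.7, -0.9, -0.2]
finger_gap: 0.0512
```

```bash
python3 - <<'E'
from plan import *
rows([[603.5,-227,10,99.3],[603.5,-227,5,99.3]])
a,_=shot('top');b,_=shot('side')
o=np.hstack([cv2.resize(a[190:280,235:355],(400,300)),cv2.resize(b[140:260,240:400],(400,300))])
cv2.imwrite('pics/d1.png',o[:,:,::-1])
E
```

```text
t 2.83 pos [ 608.4 -239.5   18.7] rot [179.9   0.2  98.7] F [-0.7 -0.9 -0.2] gap 51.2
rot [[0.0011, 0.0032, -0.0098], [0.0, 0.0, 0.0]] 
tr  [[13.1, -2.9, 8.7], [0.0, -0.0, 5.0]]
```

View pics/d1.png

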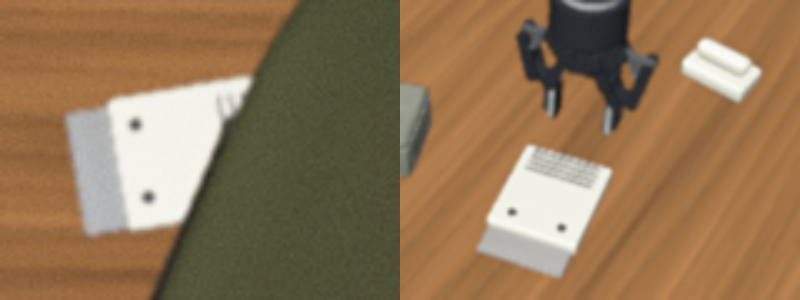

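The side view shows both fingertips behind the grip end, squarely spaced, with nothing touched. Now I'll go low and compute the curved push.

```bash
cat >> plan.py <<'E'
H=np.array([525.5,220.]); HA=93.4
def u(a): a=np.radians(a); return np.array([np.cos(a),np.sin(a)])
def path(o,a,step,off=78.5,pre=-97.5,z=3,end=27.5):
    """TCP targets: scraper origin o, heading a -> spline to pre-mouth -> straight to home"""
    g=H+pre*u(HA); L=np.hypot(*(g-o)); c=CubicHermiteSpline([0,1],[o,g],[u(a)*L,u(HA)*L])
    T=[]
    for t in np.linspace(0,1,max(2,int(L/step)))[1:]:
        d=c(t,1); q=np.degrees(np.arctan2(d[1],d[0])); T.append([*(c(t)-off*u(q)),z,q])
    n=int((end-pre)/step)
    for k in range(1,n+1): T.append([*(H+(pre+(end-pre)*k/n-off)*u(HA)),z,HA])
    return T
E
python3 - <<'E'
from plan import *
s=status.sense();p=s['eef_pos']*1000
o=np.array([587.8,-129.6])
P=path(o,99.3,9)
print(len(P),np.round(P,1)[::4].tolist())
rows(lin([*p,98.7],[*(o-88*u(99.3)),3,99.3],5)+lin([*(o-88*u(99.3)),3,99.3],[*(o-78.5*u(99.3)),3,99.3],2)+P[:8])
E
```

```text
40 [[600.4, -197.4, 3.0, 100.4], [596.8, -158.9, 3.0, 103.9], [589.3, -121.1, 3.0, 105.7], [579.0, -84.0, 3.0, 105.8], [566.9, -47.4, 3.0, 104.4], [554.2, -11.1, 3.0, 101.2], [541.7, 25.6, 3.0, 96.4], [534.8, 63.5, 3.0, 93.4], [532.5, 101.9, 3.0, 93.4], [530.2, 140.3, 3.0, 93.4]]
t 2.93 pos [ 609.3 -239.8   20.3] rot [179.8   0.2  98.7] F [ 0.1  0.2 -0.6] gap 51.4
rot [[0.0031, 0.0043, -0.0013], [-0.0, 0.0, -0.0021], [-0.0, 0.0, -0.0021], [-0.0, 0.0, -0.0021], [0.0, 0.0, -0.0021]] 
tr  [[4.8, -0.7, 3.4], [4.8, -0.7, 3.5], [4.8, -0.7, 3.5], [4.8, -0.7, 3.5], [4.8, -0.7, 3.5]]
rot [[0.0, 0.0, 0.0], [0.0, 0.0, 0.0], [0.0, 0.0, -0.0196], [-0.0, 0.0, -0.0178], [0.0, 0.0, -0.016]] 
tr  [[4.8, -0.0, -0.0], [4.7, 0.0, 0.0], [9.6, 1.4, 0.0], [9.6, 1.3, 0.0], [9.6, 1.2, 0.0]]
rot [[-0.0, 0.0, -0.0142], [0.0, 0.0, -0.0123], [0.0, 0.0, -0.0105], [-0.0, 0.0, -0.0087], [-0.0, 0.0, -0.0069]] 
tr  [[9.6, 1.0, 0.0], [9.6, 0.9, 0.0], [9.6, 0.8, 0.0], [9.6, 0.6, 0.0], [9.6, 0.5, 0.0]]
```

arm_command:
  rot:
    - [0.002,0.003,-0.002]
    - [0,0,-0.002]
    - [0,0,-0.002]
    - [0,0,-0.002]
    - [0,0,-0.002]
  translation:
    - [4.5,-0.5,3.5]
    - [4.5,-0.5,3.5]
    - [4.5,-0.5,3.5]
    - [4.5,-0.5,3]
    - [3,-0.5,2]
  claw: [0.2,0.2,0.2,0.2,0.2]

```text
clock: 3.35
eef_pos: [0.6069, -0.2193, 0.008]
tool_rot: [179.5, 0.3, 99.3]
ft_force: [-0.4, 0.6, -0.4]
finger_gap: 0.0511
```

arm_command:
  rot:
    - [0,0,0]
    - [0,0,0]
  translation:
    - [0,0,0]
    - [3,0,0]
  claw: [0.2,0.2]

```text
clock: 3.52
eef_pos: [0.6059, -0.2152, 0.0078]
tool_rot: [179.5, 0.3, 99.4]
ft_force: [0.7, 0.6, 0.4]
finger_gap: 0.0509
```

```bash
python3 - <<'E'
from plan import *
o=np.array([587.8,-129.6])
P=path(o,99.3,9)
rows([[*(o-78.5*u(99.3)),3,99.3]]+P[:9])
b,_=shot('side'); cv2.imwrite('pics/d2.png',cv2.resize(b[140:260,240:400],(640,480))[:,:,::-1])
E
```

```text
t 3.52 pos [ 605.9 -215.2    7.8] rot [179.5   0.3  99.4] F [0.7 0.6 0.4] gap 50.9
rot [[0.0079, 0.005, 0.0015], [0.0, 0.0, -0.0196], [-0.0, 0.0, -0.0178], [0.0, 0.0, -0.016], [-0.0, 0.0, -0.0142]] 
tr  [[9.0, -4.0, 4.7], [9.6, 1.4, 0.0], [9.6, 1.3, 0.0], [9.6, 1.2, 0.0], [9.6, 1.0, 0.0]]
rot [[0.0, 0.0, -0.0123], [0.0, 0.0, -0.0105], [-0.0, 0.0, -0.0087], [-0.0, 0.0, -0.0069], [-0.0, 0.0, -0.0052]] 
tr  [[9.6, 0.9, 0.0], [9.6, 0.8, 0.0], [9.6, 0.6, 0.0], [9.6, 0.5, 0.0], [9.6, 0.4, 0.0]]
```

View pics/d2.png

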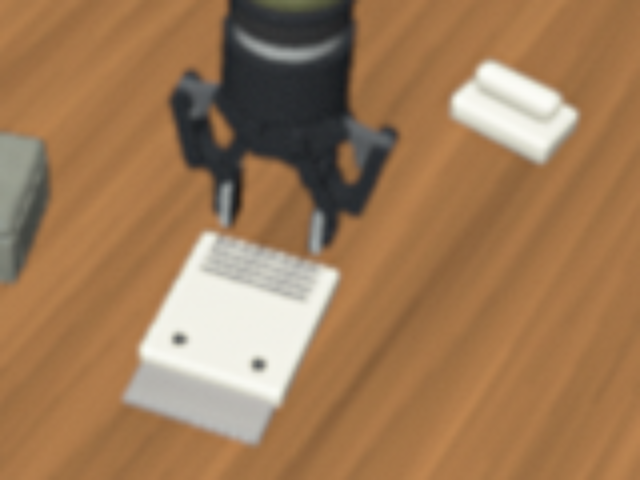

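The side view shows the fingers just behind the rear face, about 4 mm too far towards the cave. I'll correct that, lower, and begin the push.

arm_command:
  rot:
    - [0.008,0.005,0]
    - [0,0,0]
    - [0,0,0]
    - [0,0,0]
  translation:
    - [0,-3.5,4]
    - [1,-1,1]
    - [4,0,0]
    - [4,0,0]
  claw: [0.2,0.2,0.2,0.2]

```text
clock: 3.9
eef_pos: [0.5996, -0.2066, 0.0026]
tool_rot: [-180.0, -0.0, 99.4]
ft_force: [-0.3, -1.5, 0.3]
finger_gap: 0.0509
```

```bash
python3 - <<'E'
from plan import *
o=np.array([587.8,-129.6])
P=path(o,99.3,9)
rows([[*(o-78.5*u(99.3)),3,99.3]]+P[:9])
b,_=shot('side'); cv2.imwrite('pics/d3.png',cv2.resize(b[140:260,240:400],(640,480))[:,:,::-1])
E
```

```text
t 3.9 pos [ 599.6 -206.6    2.6] rot [-180.    -0.    99.4] F [-0.3 -1.5  0.3] gap 50.9
rot [[-0.0006, -0.0002, 0.0012], [0.0, 0.0, -0.0196], [-0.0, 0.0, -0.0178], [0.0, 0.0, -0.016], [-0.0, 0.0, -0.0142]] 
tr  [[-0.6, 0.8, -0.4], [9.6, 1.4, 0.0], [9.6, 1.3, 0.0], [9.6, 1.2, 0.0], [9.6, 1.0, 0.0]]
rot [[0.0, 0.0, -0.0123], [0.0, 0.0, -0.0105], [-0.0, 0.0, -0.0087], [-0.0, 0.0, -0.0069], [-0.0, 0.0, -0.0052]] 
tr  [[9.6, 0.9, 0.0], [9.6, 0.8, 0.0], [9.6, 0.6, 0.0], [9.6, 0.5, 0.0], [9.6, 0.4, 0.0]]
```

arm_command:
  rot:
    - [0,0,-0.012]
    - [0,0,-0.016]
    - [0,0,-0.018]
    - [0,0,-0.016]
    - [0,0,-0.014]
  translation:
    - [6,1,0]
    - [8,1.2,0]
    - [9.5,1.3,0]
    - [9.5,1.2,0]
    - [9.5,1,0]
  claw: [0.2,0.2,0.2,0.2,0.2]

```text
clock: 4.37
eef_pos: [0.597, -0.1608, 0.0027]
tool_rot: [180.0, 0.0, 104.1]
ft_force: [0.9, -0.4, -0.4]
finger_gap: 0.051
```

```bash
cat >> plan.py <<'E'
def nxt(P,n=10):
    "continue the path from the first target ahead of the measured TCP"
    p=status.sense()['eef_pos'][:2]*1000; P=np.array(P)
    i=np.argmax((np.einsum('ij,ij->i',P[:,:2]-p,np.array([u(a) for a in P[:,3]])))>6)
    rows(P[i:i+n].tolist()); print('left',len(P)-i)
def seescr():
    "rear/plate geometry from the side view, on the plate-top plane"
    im,_=shot('side','s_%d.png'%(100*status.sense()['clock'])); from look import grey
    m=grey(im,205,256,40); n,l,st,c=cv2.connectedComponentsWithStats(m)
    m[:300,340:]=0; m[:140]=0; m[:,360:]=0; m[330:,:130]=0
    m=cv2.morphologyEx(m,cv2.MORPH_OPEN,np.ones((3,3),np.uint8))
    c,_=cv2.findContours(cv2.morphologyEx(m,cv2.MORPH_CLOSE,np.ones((5,5),np.uint8)),cv2.RETR_EXTERNAL,cv2.CHAIN_APPROX_NONE)
    k=max(c,key=cv2.contourArea).reshape(-1,2)
    P=(onplane('side',k,.014)[:,:2]*1000).astype(np.float32); R=cv2.minAreaRect(P); B=cv2.boxPoints(R)
    print('plate rect c',np.round(R[0],1),'size',np.round(R[1],1),'ang',round(R[2],2),'px',k.min(0),k.max(0))
E
python3 - <<'E'
from plan import *
nxt(path(np.array([587.8,-129.6]),99.3,9)); seescr()
E
```

```text
t 4.37 pos [ 597.  -160.8    2.7] rot [180.    0.  104.1] F [ 0.9 -0.4 -0.4] gap 51.0
rot [[0.0004, 0.0002, -0.0075], [-0.0, 0.0, -0.0087], [-0.0, 0.0, -0.0069], [-0.0, 0.0, -0.0052], [-0.0, 0.0, -0.0034]] 
tr  [[11.5, 1.1, -0.3], [9.6, 0.6, 0.0], [9.6, 0.5, 0.0], [9.6, 0.4, 0.0], [9.6, 0.2, 0.0]]
rot [[0.0, 0.0, -0.0016], [0.0, -0.0, 0.0002], [0.0, -0.0, 0.002], [-0.0, -0.0, 0.0037], [-0.0, -0.0, 0.0055]] 
tr  [[9.6, 0.1, 0.0], [9.6, -0.0, -0.0], [9.6, -0.1, -0.0], [9.6, -0.3, -0.0], [9.6, -0.4, -0.0]]
left 35
plate rect c [580.5 -92.2] size [ 88.7 107.7] ang 14.43 px [268 213] [315 254]
```

arm_command:
  rot:
    - [0,0,-0.008]
    - [0,0,-0.008]
    - [0,0,-0.007]
    - [0,0,-0.005]
    - [0,0,-0.003]
  translation:
    - [9.5,1,0]
    - [9.5,0.6,0]
    - [9.5,0.5,0]
    - [9.5,0.4,0]
    - [9.5,0.2,0]
  claw: [0.2,0.2,0.2,0.2,0.2]

```text
clock: 4.83
eef_pos: [0.5859, -0.1073, 0.0029]
tool_rot: [180.0, -0.1, 106.2]
ft_force: [0.3, -0.6, -1.2]
finger_gap: 0.0514
```

```bash
python3 - <<'E'
from plan import *
nxt(path(np.array([587.8,-129.6]),99.3,9)); seescr()
E
```

```text
t 4.83 pos [ 585.9 -107.3    2.9] rot [ 1.800e+02 -1.000e-01  1.062e+02] F [ 0.3 -0.6 -1.2] gap 51.4
rot [[0.0003, -0.0012, 0.0043], [0.0, -0.0, 0.002], [-0.0, -0.0, 0.0037], [-0.0, -0.0, 0.0055], [0.0, -0.0, 0.0073]] 
tr  [[14.6, -0.1, -0.1], [9.6, -0.1, -0.0], [9.6, -0.3, -0.0], [9.6, -0.4, -0.0], [9.6, -0.5, -0.0]]
rot [[0.0, -0.0, 0.0091], [0.0, -0.0, 0.0109], [0.0, -0.0, 0.0128], [-0.0, -0.0, 0.0146], [-0.0, -0.0, 0.0164]] 
tr  [[9.6, -0.7, -0.0], [9.6, -0.8, -0.0], [9.6, -0.9, -0.0], [9.6, -1.1, -0.0], [9.6, -1.2, -0.0]]
left 29
plate rect c [567.3 -40.4] size [ 88.4 109. ] ang 16.29 px [261 229] [309 273]
```

The scraper is following rigidly, with heading equal to the tool yaw and the fingers centred. I'll replan from the measured pose.

```bash
python3 - <<'E'
from plan import *
P=path(np.array([563.6,-27.9]),106.3,9.3,off=82); print(np.round(P[:18:3],1).tolist()); rows(P[:10])
E
```

```text
[[583.7, -96.7, 3.0, 106.3], [574.1, -67.3, 3.0, 105.5], [563.7, -38.1, 3.0, 103.6], [553.1, -8.8, 3.0, 100.7], [542.7, 20.8, 3.0, 96.7], [535.6, 50.4, 3.0, 93.4]]
t 4.88 pos [ 584.8 -105.2    2.8] rot [-180.    -0.2  106.3] F [-1.5  1.2 -0.2] gap 50.9
rot [[-0.0005, -0.0036, 0.0004], [-0.0, -0.0, 0.0025], [-0.0, -0.0, 0.0046], [0.0, -0.0, 0.0066], [0.0, -0.0, 0.0087]] 
tr  [[8.4, 1.3, -0.2], [10.3, -0.2, -0.0], [10.3, -0.4, -0.0], [10.3, -0.5, -0.0], [10.3, -0.7, -0.0]]
rot [[0.0, -0.0, 0.0107], [-0.0, -0.0, 0.0128], [0.0, -0.0, 0.0149], [-0.0, -0.0, 0.017], [-0.0, -0.0, 0.0191]] 
tr  [[10.3, -0.8, -0.0], [10.3, -1.0, -0.0], [10.3, -1.1, -0.0], [10.3, -1.3, -0.0], [10.3, -1.5, -0.0]]
```

arm_command:
  rot:
    - [0,-0.003,0]
    - [0,0,0.002]
    - [0,0,0.005]
    - [0,0,0.006]
    - [0,0,0.008]
  translation:
    - [8,0.8,0]
    - [9.5,-0.2,0]
    - [9.5,-0.4,0]
    - [9.5,-0.5,0]
    - [9.5,-0.7,0]
  claw: [0.2,0.2,0.2,0.2,0.2]

```text
clock: 5.3
eef_pos: [0.5705, -0.0581, 0.003]
tool_rot: [180.0, 0.1, 104.9]
ft_force: [0.1, 0.4, -0.6]
finger_gap: 0.0515
```

```bash
python3 - <<'E'
from plan import *
seescr();nxt(path(np.array([563.6,-27.9]),106.3,9.3,off=82),10)
E
```

```text
plate rect c [553.4   9.5] size [ 88.5 107.5] ang 14.98 px [253 246] [303 293]
t 5.35 pos [569.3 -56.2   2.8] rot [-1.80e+02 -1.00e-01  1.05e+02] F [-1.1  1.9  0.5] gap 51.1
rot [[-0.0008, -0.0011, 0.0109], [-0.0, -0.0, 0.0128], [0.0, -0.0, 0.0149], [-0.0, -0.0, 0.017], [-0.0, -0.0, 0.0191]] 
tr  [[8.6, 0.2, -0.2], [10.3, -1.0, -0.0], [10.3, -1.1, -0.0], [10.3, -1.3, -0.0], [10.3, -1.5, -0.0]]
rot [[0.0, -0.0, 0.0213], [-0.0, -0.0, 0.0234], [0.0, -0.0, 0.0256], [0.0, -0.0, 0.0277], [-0.0, -0.0, 0.0298]] 
tr  [[10.3, -1.6, -0.0], [10.3, -1.8, -0.0], [10.3, -2.0, -0.0], [10.3, -2.1, -0.0], [10.3, -2.3, -0.0]]
left 23
```

arm_command:
  rot:
    - [0,0,0.01]
    - [0,0,0.012]
    - [0,0,0.014]
    - [0,0,0.015]
    - [0,0,0.017]
  translation:
    - [8,0,0]
    - [9,-1,0]
    - [9,-1,0]
    - [9,-1.2,0]
    - [9,-1.3,0]
  claw: [0.2,0.2,0.2,0.2,0.2]

```text
clock: 5.77
eef_pos: [0.5538, -0.0126, 0.003]
tool_rot: [-180.0, 0.0, 100.9]
ft_force: [-0.2, -0.8, -0.6]
finger_gap: 0.0516
```

```bash
python3 - <<'E'
from plan import *
seescr();nxt(path(np.array([563.6,-27.9]),106.3,9.3,off=82),10)
E
```

```text
plate rect c [541.5  55.1] size [ 88.  107.5] ang 10.97 px [245 262] [299 312]
t 5.82 pos [552.8 -11.    2.9] rot [-1.799e+02 -1.000e-01  1.009e+02] F [-1.   1.2 -0.4] gap 51.4
rot [[-0.0014, -0.0011, 0.0247], [-0.0, -0.0, 0.0234], [0.0, -0.0, 0.0256], [0.0, -0.0, 0.0277], [-0.0, -0.0, 0.0298]] 
tr  [[12.4, -0.9, -0.1], [10.3, -1.8, -0.0], [10.3, -2.0, -0.0], [10.3, -2.1, -0.0], [10.3, -2.3, -0.0]]
rot [[0.0, 0.0, 0.0], [0.0, 0.0, 0.0], [0.0, 0.0, 0.0], [0.0, 0.0, 0.0], [0.0, 0.0, 0.0]] 
tr  [[9.6, -0.0, -0.0], [9.6, 0.0, 0.0], [9.6, -0.0, -0.0], [9.6, -0.0, -0.0], [9.6, 0.0, 0.0]]
left 18
```

```bash
python3 - <<'E'
from plan import *
P=path(np.array([538.8,68.6]),101,7,off=81); print(np.round(P[:9:2],1).tolist()); rows(P[:10])
E
```

```text
[[551.6, -2.1, 3.0, 100.3], [545.8, 15.4, 3.0, 98.3], [539.4, 32.9, 3.0, 95.3], [535.7, 49.2, 3.0, 93.4], [534.8, 63.8, 3.0, 93.4]]
t 5.82 pos [552.8 -11.    2.9] rot [-1.799e+02 -1.000e-01  1.009e+02] F [-1.   1.2 -0.4] gap 51.4
rot [[-0.0014, -0.0011, 0.0104], [0.0, -0.0, 0.0159], [0.0, -0.0, 0.02], [-0.0, -0.0, 0.0241], [0.0, -0.0, 0.0283]] 
tr  [[8.9, 0.5, -0.1], [9.1, -1.2, -0.0], [9.1, -1.5, -0.0], [9.1, -1.8, -0.0], [9.1, -2.2, -0.0]]
rot [[-0.0, -0.0, 0.0325], [0.0, 0.0, 0.0], [0.0, 0.0, 0.0], [0.0, 0.0, 0.0], [0.0, 0.0, 0.0]] 
tr  [[9.1, -2.5, -0.0], [7.4, -0.0, -0.0], [7.4, 0.0, 0.0], [7.4, -0.0, -0.0], [7.4, -0.0, -0.0]]
```

arm_command:
  rot:
    - [0,0,0.01]
    - [0,0,0.015]
    - [0,0,0.018]
    - [0,0,0.022]
    - [0,0,0.025]
  translation:
    - [8,0,0]
    - [8,-1.2,0]
    - [8,-1.3,0]
    - [8,-1.6,0]
    - [8,-1.9,0]
  claw: [0.2,0.2,0.2,0.2,0.2]

```text
clock: 6.23
eef_pos: [0.5403, 0.0277, 0.0031]
tool_rot: [-180.0, 0.1, 95.6]
ft_force: [-0.1, -0.4, -0.4]
finger_gap: 0.0509
```

```bash
python3 - <<'E'
from plan import *
seescr();rows([[0,0,3,93.4]])
b,_=shot('side');a,_=shot('top')
cv2.imwrite('pics/d4.png',np.hstack([cv2.resize(a[205:325,60:220],(400,300)),cv2.resize(b[240:420,130:370],(400,300))])[:,:,::-1])
E
```

```text
plate rect c [534.1  95.8] size [ 88.4 106.9] ang 5.6 px [235 276] [293 330]
t 6.28 pos [539.4  29.1   3. ] rot [-179.9   -0.    95.6] F [-0.5  1.  -0.6] gap 51.1
rot [[-0.0018, -0.0, 0.0383]] 
tr  [[23.6, -539.7, 1.0]]
```

View pics/d4.png

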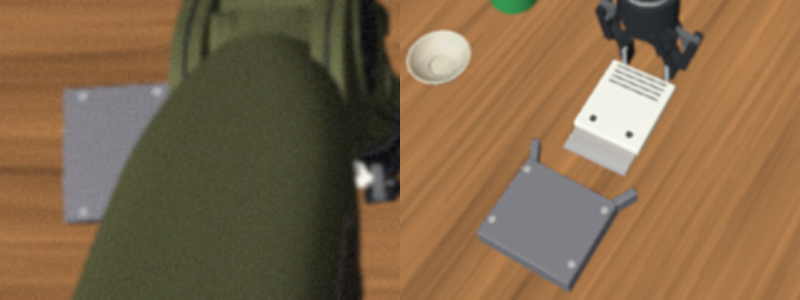

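The side view shows the scraper straight in front of the mouth, centred between the cheeks, with the fingers on its grip end. I'll check the mouth midpoint in this same view so any calibration bias cancels.

```bash
python3 - <<'E'
from plan import *
from look import *
im,_=shot('side')
m=grey(im,60,160); hm=big(cv2.morphologyEx(m,cv2.MORPH_OPEN,np.ones((7,7),np.uint8)),(165,315,285,415))
E=[edge('side',hm,a,b,.028,tol=4) for a,b in(((205,339),(257,364)),((205,339),(178,378)),((257,364),(234,404)))]
for e in E: print(np.round(e[0],1),round(float(np.degrees(np.arctan2(e[1][1],e[1][0])))%180,1),e[2])
c=[onplane('side',[q],.028)[0][:2]*1000 for q in((205,339),(257,364),(178,378))]; print(np.round(c,1).tolist())
# cheek tips on z=22mm
print(np.round(onplane('side',[(130+135*.6,240+143*.6),(130+235*.6,240+193*.6)],.022)*1000,1).tolist())
E
```

```text
[515.8 219.9] 4.7 23
[578.9 279.2] 102.2 30
[459.  265.2] 92.4 32
[[581.6, 233.5], [468.1, 222.2], [575.6, 323.1]]
[[591.5, 202.3, 22.0], [456.3, 192.3, 22.0]]
```

```bash
python3 - <<'E'
from plan import *
P=path(np.array([532.5,110.8]),95.6,7,off=81,pre=-85); print(np.round(P[::3],1).tolist()); rows(P[:10])
E
```

```text
[[538.0, 42.2, 3.0, 94.6], [534.5, 68.3, 3.0, 93.4], [533.3, 89.4, 3.0, 93.4], [532.0, 110.4, 3.0, 93.4], [530.8, 131.5, 3.0, 93.4], [529.5, 152.6, 3.0, 93.4]]
t 6.43 pos [540.5  27.5   3.1] rot [-1.80e+02  1.00e-01  9.57e+01] F [ 0.6 -0.7  0. ] gap 51.3
rot [[-0.0007, 0.0013, 0.0181], [-0.0, -0.0, 0.0218], [0.0, 0.0, 0.0], [0.0, 0.0, 0.0], [0.0, 0.0, 0.0]] 
tr  [[14.9, -1.1, 0.1], [12.2, -1.6, -0.0], [7.0, -0.0, -0.0], [7.0, 0.0, 0.0], [7.0, -0.0, -0.0]]
rot [[0.0, 0.0, 0.0], [0.0, 0.0, 0.0], [0.0, 0.0, 0.0], [0.0, 0.0, 0.0], [0.0, 0.0, 0.0]] 
tr  [[7.0, -0.0, -0.0], [7.0, -0.0, -0.0], [7.0, -0.0, -0.0], [7.0, -0.0, -0.0], [7.0, -0.0, -0.0]]
```

arm_command:
  rot:
    - [0,0,0.009]
    - [0,0,0.009]
    - [0,0,0.011]
    - [0,0,0.011]
    - [0,0,0]
  translation:
    - [7,-0.5,0]
    - [7,-0.5,0]
    - [6,-0.8,0]
    - [6,-0.8,0]
    - [6,0,0]
  claw: [0.2,0.2,0.2,0.2,0.2]

```text
clock: 6.85
eef_pos: [0.5361, 0.0588, 0.0033]
tool_rot: [180.0, 0.2, 93.0]
ft_force: [0.4, -0.7, 0.2]
finger_gap: 0.0511
```

```bash
python3 - <<'E'
from plan import *
seescr();rows([[533,91,3,93.4]])
E
```

```text
plate rect c [531.8 127. ] size [ 88.2 107. ] ang 2.94 px [227 287] [287 343]
t 6.9 pos [536.2  60.2   3.3] rot [1.80e+02 1.00e-01 9.31e+01] F [ 0.2  2.1 -1.2] gap 51.1
rot [[0.0006, 0.0019, -0.0053]] 
tr  [[31.0, -1.5, 0.2]]
```

arm_command:
  rot:
    - [0,0,-0.005]
    - [0,0,0]
    - [0,0,0]
    - [0,0,0]
    - [0,0,0]
  translation:
    - [6,-0.3,0]
    - [6,-0.2,0]
    - [6,-0.2,0]
    - [6,-0.2,0]
    - [6,0,0]
  claw: [0.2,0.2,0.2,0.2,0.2]

```text
clock: 7.32
eef_pos: [0.5334, 0.0927, 0.0032]
tool_rot: [180.0, 0.2, 93.4]
ft_force: [-0.1, -1.1, 0.2]
finger_gap: 0.0514
```

```bash
python3 - <<'E'
from plan import *
seescr();rows([[531.5,125,3,93.4]])
E
```

```text
plate rect c [528.5 160.2] size [ 88.4 105.8] ang 3.47 px [218 299] [280 357]
t 7.37 pos [533.4  94.    3.3] rot [1.799e+02 1.000e-01 9.350e+01] F [0.4 0.8 0.3] gap 51.1
rot [[0.001, 0.0013, 0.0015]] 
tr  [[31.1, -0.0, 0.2]]
```

arm_command:
  rot:
    - [0,0,0.001]
    - [0,0,0]
    - [0,0,0]
    - [0,0,0]
    - [0,0,0]
  translation:
    - [6,0,0]
    - [6,0,0]
    - [6,0,0]
    - [6,0,0]
    - [5,0,0]
  claw: [0.2,0.2,0.2,0.2,0.2]

```text
clock: 7.78
eef_pos: [0.5315, 0.1254, 0.0032]
tool_rot: [179.9, 0.1, 93.4]
ft_force: [0.3, -0.4, 1.0]
finger_gap: 0.0511
```

```bash
python3 - <<'E'
from plan import *
seescr();rows([[529.5,155,3,93.4]])
E
```

```text
plate rect c [527.5 176.7] size [88.4 74.2] ang 3.23 px [218 311] [272 358]
t 7.83 pos [531.5 126.4   3.2] rot [179.9   0.   93.4] F [ 0.6  0.9 -0.3] gap 51.2
rot [[0.001, 0.0009, 0.0008]] 
tr  [[28.7, -0.3, 0.2]]
```

arm_command:
  rot:
    - [0,0,0]
    - [0,0,0]
    - [0,0,0]
    - [0,0,0]
    - [0,0,0]
  translation:
    - [5,0,0]
    - [5,0,0]
    - [5,0,0]
    - [5,0,0]
    - [4,0,0]
  claw: [0.2,0.2,0.2,0.2,0.2]

```text
clock: 8.25
eef_pos: [0.5298, 0.1521, 0.0032]
tool_rot: [180.0, 0.1, 93.4]
ft_force: [-0.2, -0.8, 0.1]
finger_gap: 0.0512
```

arm_command:
  rot:
    - [0,0,0]
    - [0,0,0]
    - [0,0,0]
  translation:
    - [2.5,0,0]
    - [2,0,0]
    - [2,0,0]
  claw: [0.2,0.2,0.2]

```text
clock: 8.5
eef_pos: [0.5294, 0.1598, 0.0032]
tool_rot: [179.9, 0.1, 93.4]
ft_force: [0.2, -0.7, 1.5]
finger_gap: 0.0512
```

```bash
python3 - <<'E'
from plan import *
seescr();rows([[529,166,3,93.4]])
E
```

```text
plate rect c [779.1 154. ] size [55.7 69.8] ang 65.78 px [143 259] [170 284]
t 8.55 pos [529.4 160.2   3.2] rot [1.799e+02 1.000e-01 9.350e+01] F [-0.2 -0.   0.4] gap 51.3
rot [[0.001, 0.0013, 0.0011]] 
tr  [[5.8, -0.1, 0.2]]
```

arm_command:
  rot:
    - [0,0,0]
    - [0,0,0]
    - [0,0,0]
  translation:
    - [1.5,0,0]
    - [1.5,0,0]
    - [1.5,0,0]
  claw: [0.2,0.2,0.2]

```text
clock: 8.8
eef_pos: [0.5291, 0.1647, 0.0032]
tool_rot: [180.0, 0.1, 93.4]
ft_force: [-0.3, -0.5, 0.6]
finger_gap: 0.0512
```

arm_command:
  rot:
    - [0,0,0]
    - [0,0,0]
  translation:
    - [1.5,0,0]
    - [1.5,0,0]
  claw: [0.2,0.2]

```text
clock: 8.97
eef_pos: [0.529, 0.1662, 0.0032]
tool_rot: [179.9, 0.3, 93.4]
ft_force: [0.8, -8.4, 3.4]
finger_gap: 0.0512
```

Force rises at y ≈ 166, exactly where the back stop is expected. A couple more small presses will seat it.

arm_command:
  rot:
    - [0,0,0]
    - [0,0,0]
  translation:
    - [1.5,0,0]
    - [1.5,0,0]
  claw: [0.2,0.2]

```text
clock: 9.13
eef_pos: [0.529, 0.1661, 0.0033]
tool_rot: [179.9, 0.7, 93.3]
ft_force: [0.2, -4.6, 2.1]
finger_gap: 0.0512
```

```bash
python3 - <<'E'
from plan import *
from look import *
rows([[529,167,3,93.4]])
im,_=shot('side')
k=big(grey(im,200,256,40),(200,300,300,370)); R=rect('side',k,.014); print(R[:3])
cv2.imwrite('pics/d5.png',cv2.resize(im[270:420,140:340],(800,600),interpolation=cv2.INTER_CUBIC)[:,:,::-1])
E
```

```text
t 9.13 pos [529.  166.1   3.3] rot [179.9   0.7  93.3] F [ 0.2 -4.6  2.1] gap 51.2
rot [[0.0015, 0.0128, -0.0018]] 
tr  [[0.9, 0.1, 0.3]]
(array([526.2, 196.9]), array([88.5, 33.8]), 3.23)
```

View pics/d5.png

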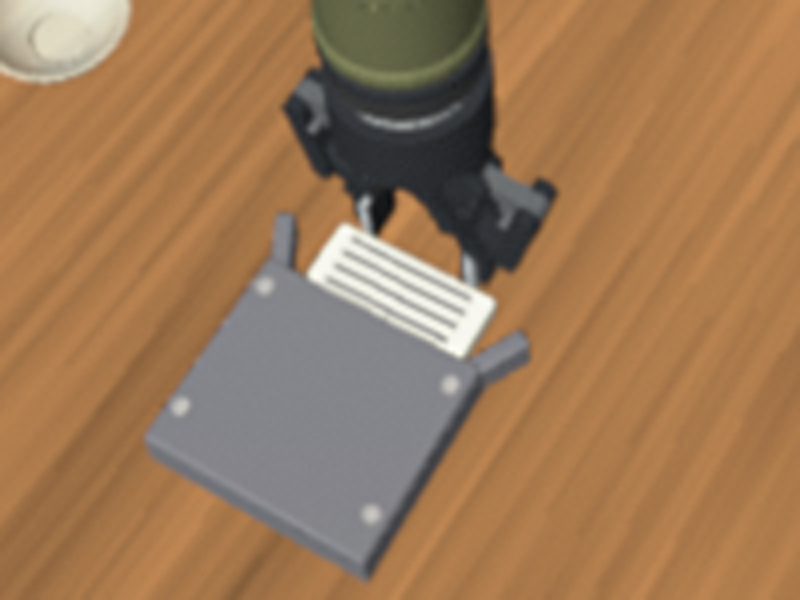

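The side view shows only the ribbed grip end sticking out, square between the cheeks. The visible plate is 34 mm plus about 5 mm hidden by the roof's overhang, so about 40 mm. One firmer press will confirm, then I'll back off.

arm_command:
  rot:
    - [0,0,0]
    - [0,0,0]
  translation:
    - [3.5,0,0]
    - [3.5,0,0]
  claw: [0.2,0.2]

```text
clock: 9.35
eef_pos: [0.5289, 0.1661, 0.0034]
tool_rot: [179.9, 1.7, 93.1]
ft_force: [1.3, -10.9, 3.9]
finger_gap: 0.051
```

arm_command:
  rot:
    - [0,0,0]
    - [0,0.005,0]
    - [0,0,0]
    - [0,0,0]
    - [0,0,0]
  translation:
    - [-2,0,0]
    - [-5,0,0]
    - [-12,0,0]
    - [-15,0,-2]
    - [-10,0,-20]
  claw: [0.2,0.2,0.2,0.2,0.2]

```text
clock: 9.77
eef_pos: [0.5284, 0.1218, 0.0235]
tool_rot: [-179.8, 1.2, 93.4]
ft_force: [0.2, 0.4, -0.4]
finger_gap: 0.0512
```

arm_command:
  rot:
    - [0,0,0]
    - [0,0,0]
    - [0,0,0]
    - [0,0,0]
    - [0,0,0]
  translation:
    - [-25,0,-30]
    - [-30,0,-25]
    - [-35,0,-20]
    - [-35,0,-10]
    - [-20,0,0]
  claw: [0.2,0.2,0.2,0.2,0.2]

```text
clock: 10.18
eef_pos: [0.538, -0.0265, 0.1168]
tool_rot: [-180.0, 1.0, 93.7]
ft_force: [0.3, 0.3, 0.6]
finger_gap: 0.0516
```

arm_command:
  rot:
    - [0,0,0]
    - [0,0,0]
    - [0,0,0]
    - [0,0,0]
    - [0,0,0]
  translation:
    - [-30,0,-10]
    - [-35,0,0]
    - [-35,0,0]
    - [-30,0,0]
    - [-10,0,0]
  claw: [0.2,0.2,0.2,0.2,0.2]

```text
clock: 10.6
eef_pos: [0.5471, -0.1776, 0.1323]
tool_rot: [179.6, 0.9, 93.5]
ft_force: [0.2, 0.3, 0.3]
finger_gap: 0.0514
```

```bash
python3 - <<'E'
from plan import *
from look import *
rows([[529,167,3,93.4]])
im,_=shot('side'); a,_=shot('top')
k=big(grey(im,200,256,40),(200,300,300,370)); print('side',rect('side',k,.014)[:3])
k=big(grey(a,200,256,40),(130,230,170,305)); print('top',rect('top',k,.014)[:3])
cv2.imwrite('pics/d6.png',np.hstack([cv2.resize(a[120:320,60:330],(400,300)),cv2.resize(im[140:420,80:400],(400,300))])[:,:,::-1])
E
```

```text
t 10.6 pos [ 547.1 -177.6  132.3] rot [179.6   0.9  93.5] F [0.2 0.3 0.3] gap 51.4
rot [[0.0073, 0.0151, 0.0015]] 
tr  [[346.9, 1.9, 124.1]]
side (array([526.3, 196.9]), array([88.1, 32.7]), 3.88)
top (array([526.8, 199.7]), array([88.2, 41.6]), 2.55)
```

View pics/d6.png

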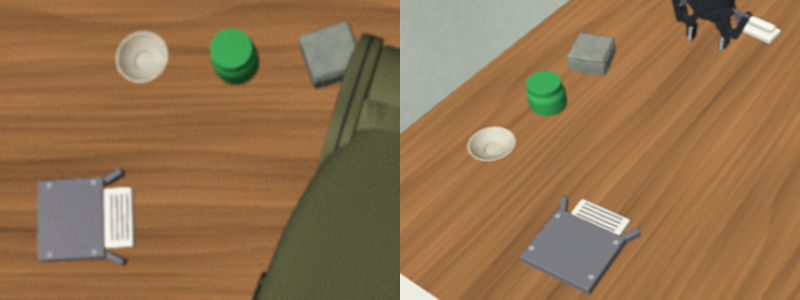

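The top view shows about 41 mm of plate, square in the mouth. The tub, dish, cave and magnet are in place, and the arm is clear. Handing in.

```bash
python3 -c "
from plant import r
print(r.close_job())"
```

```text
the job is handed in; nothing more can be done
None
```

The scraper is in the holder slot, blade first and flat on the board, and the job is handed in at about 10.7 s of the 67 s allowed.

I pushed it on its rear face with both half-open fingertips, along a gentle S-curve that lined it up with the slot, then straight in. It was never gripped or lifted.

**Home against the back:** the tool stopped dead at y = 166 mm, about where the back stop was expected. Three more presses, the last reading about 11 N, moved it no further.

**Amount sticking out:** the two views differ but both fit the expected 40 mm:

| View | Plate visible | Note |
|---|---|---|
| Top | about 41.6 mm | includes some of the rear face |
| Side | about 33–34 mm | roof hides roughly 5 mm more |

**Alignment:** the top view puts the scraper at 2.6° and the side view at 3.9°, against about 3.4° for the slot. This is within what the image measurements can resolve.

**Other objects:** the tub, dish, cave and magnet look undisturbed in the last pictures, judged by eye and not measured. The magnet showed only in the side view, partly behind the gripper. The arm was clear of everything and reading no contact force.

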